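# Change thread at the rod-wrapping bench

### The arm

A 6-joint arm with a two-finger parallel gripper is mounted at the origin on the work surface. World frame = base frame: x ahead of the robot, y to its left, z up, the work surface at z = 0. Lengths are in m, angles in rad, forces in N, time in s.
With the tool pointing down it reaches from about 0.325 to 0.9 m from the base axis. Payload 6.1 kg.
Tool frame: the origin (TCP) lies on the centre line of the jaws, within the pads' length; the fingertips stand 11 mm ahead of it and the grasp point (between the pads) lies 8 mm behind it (ctrl.tips_ahead is the distance from the TCP to the fingertips, in m); y points along the fingers, z is the direction in which the jaws open and shut, and the axes are right-handed (so a half turn about y gives the same grasp; the last joint's range is limited). The gripper opens to 87 mm and grips with 3 to 60 N. Pads are 19 mm wide; open, the fingers measure 117 mm over their backs; the gripper's body (75 mm by 190 mm) begins 51 mm behind the grasp point.
Start: joints at [-1.308, 0.22, 1.526, -0, 1.395, -0.126], TCP at [0.237, -0.578, 0.234] pointing down, gripper open.
Joint ranges: [-2.98, 2.98], [-0.91, 2.08], [0.09, 2.57], [-1.24, 4.39], [0.2, 2.65], [-2.68, 2.68]. Speed limits (rad/s): [2.57, 2.57, 3.01, 3.14, 3.14, 3.14].

### API

Orientations are given as [roll, pitch, yaw] about the fixed x, y, z axes, in that order (R = Rz(yaw) Ry(pitch) Rx(roll)).
In Python, from cell import status, snapshot, ticket, spotter, ctrl gives the robot as it stands.
- The arm moves only by the shell command python3 -m creep 'ROWS' [FORCE]. ROWS is JSON, a list that holds one entry, the list of rows, each a list of 7 numbers: the shift along the tool's x, y, z in m, then the turn, a rotation vector about the tool's x, y, z in rad, then the opening, from 0 (shut) to 1 (fully open). A call has exactly 10 rows; each row shifts and turns the pose as measured when the row begins, along the tool's axes as they then stand; what a row does not reach is not made up. A row lasts 1/10 s, in which the tool goes at most 50 mm and 8.59 degrees, less where a joint would pass 70% of its speed; a pose out of reach is approached as far as the arm can. A call with a gripper value outside its range is refused whole. The fingers move at their own pace and stop on an object; FORCE is the grip in N (left out, the last holds). Time passes only in rows, so rows that do not move let the fingers close, or fill a call up. It gives the time, the measured TCP pose, the force and the opening at its end, in the units of the state.
- status.get_obs(): the state, without advancing time (a new reading comes with each control period).
- snapshot(name): name is "side" or "top"; returns a dict with "frame" (480x640x3 uint8, blue, green, red), "fx", "fy", "cx", "cy" (pixels), "R" (3x3) and "t" (3): a world point X has camera coordinates R X + t. Camera axes: x right, y down, z forward; pixel columns grow to the right and rows downward; lengths in m; the calibration is good to about 2 mm. A picture is of the moment at which its call begins. There is no depth.
- ticket.close_job(): hands the job in, once; it reports no verdict.
Trained networks look in a picture, given as the dict that the camera call returned (one of the last four; its "shot" number tells which), for a name from the list of things; names that differ only in an ending like _2 or _b are one class to them, and where a whole thing is asked for, a point or a joint stands for the part that bears it (a point fixed in the world has none). Each returns a list of dicts, best first, with "score" (0 to 1); they miss things now and then, are a little off and sometimes report something else, mostly with a low value. They report only what shows in the picture. A call takes as long as a camera call.
- spotter.look_for(picture, thing): "bbox" ([centre column, centre row, width, height] in pixels, round what is visible of it).
- spotter.silhouettes(picture, thing): "pixels" (480x640 bool, what is visible of it) and "bbox" ([centre column, centre row, width, height] in pixels, round what is visible of it).
The state is a dict: "time_s": time; "joint_pos": joint angles; "qd": joint speeds; "tau": joint torques, N m; "tool_pos": TCP position; "eef_rot": TCP orientation; "ft_force": force on the tool from outside, world axes, zero at the start; "torque": the same for the moment, N m; "gripper_width": opening from 0.0 (shut) to 1.0 (fully open).
Only numpy, scipy, OpenCV 4.12 (cv2) and the standard library are available. Lean on these libraries where they do the work, as an engineer would, in place of code of your own. Each camera call takes 0.05 s, during which the arm holds its last target. There are 200 camera calls.

### The job

Red thread is wanted next at the rod wrapper: push the empty thread tray that was left standing open fully home, and draw the red tray out to its stop with a fingertip hooked behind its lip. Slide the trays smoothly so that no spool topples, keep the blue tray shut, and leave everything else on the bench where it is. Nothing is to be pinched or lifted.

Things in the scene. Friction and masses are not known exactly. Their poses are not given: they have to be found in the camera images.
- thread_case: The thread case: a low grey sheet-metal case fixed to the black bench, 180 mm deep, 316 mm wide, 64 mm high, open at the front, with three bays side by side (104 mm apart, centre to centre). Origin: on the bench under the middle of its front edge; +x into the case, away from the robot; y across it.
- tray_red (a joint): How far the red tray has slid out of the case along the case's -x, in m: 0 fully home, 0.110 against its stop. Shut at the start; this is the tray to draw out. It slides straight on its rails, cannot lift or turn, drags with about 1.5 N and stays where it is left. Which of the three bays holds it varies.
- red_lip_top (a point): Middle of the top edge of the red tray's upright lip (92 mm long, 30 mm high, top 40 mm above the bench; red plastic facing outside); moves with the tray; axes as the case's. From here the lip's outside is 5.5 mm towards -x, its inside 1.5 mm towards +x; behind it lies the open apron, floor 27 mm below this point with a red card, clear for 47 mm up to the case's edge when home.
- red_lip: The aluminium lip of the red tray (3 x 92 x 30 mm), its inner skin, where a fingertip hooks. Origin at the middle of its lower edge, 10 mm above the bench; axes as the case's.
- red_face: The red plastic facing on the outside of the red tray's lip (4 x 92 x 30 mm). Origin at the middle of its lower edge, 10 mm above the bench; axes as the case's.
- tray_blue (a joint): How far the blue tray has slid out of the case along the case's -x, in m: 0 fully home, 0.110 against its stop. Shut at the start; it stays shut. It slides straight on its rails, cannot lift or turn, drags with about 1.5 N and stays where it is left. Which of the three bays holds it varies.
- blue_lip_top (a point): Middle of the top edge of the blue tray's upright lip (92 mm long, 30 mm high, top 40 mm above the bench; blue plastic facing outside); moves with the tray; axes as the case's. From here the lip's outside is 5.5 mm towards -x, its inside 1.5 mm towards +x; behind it lies the open apron, floor 27 mm below this point with a blue card, clear for 47 mm up to the case's edge when home.
- tray_white (a joint): How far the white tray has slid out of the case along the case's -x, in m: 0 fully home, 0.110 against its stop. Empty, standing open by 50 to 85 mm at the start. It slides straight on its rails, cannot lift or turn, drags with about 1.5 N and stays where it is left. Which of the three bays holds it varies.
- white_lip_top (a point): Middle of the top edge of the white tray's upright lip (92 mm long, 30 mm high, top 40 mm above the bench; white plastic facing outside); moves with the tray; axes as the case's. From here the lip's outside is 5.5 mm towards -x, its inside 1.5 mm towards +x; behind it lies the open apron, floor 27 mm below this point with a white card, clear for 47 mm up to the case's edge when home.
- white_lip: The aluminium lip of the white tray (3 x 92 x 30 mm), its inner skin, where a fingertip hooks. Origin at the middle of its lower edge, 10 mm above the bench; axes as the case's.
- white_face: The white plastic facing on the outside of the white tray's lip (4 x 92 x 30 mm). Origin at the middle of its lower edge, 10 mm above the bench; axes as the case's.
- spool_red1: A loose spool of red thread, 29 mm across, 36 mm high, 30 g, standing on end in a pocket of the red tray behind the apron and riding with it. Origin: centre of its underside, z along its axis; its underside is 13 mm above the bench.
- spool_red2: A loose spool of red thread, 29 mm across, 36 mm high, 30 g, standing on end in a pocket of the red tray behind the apron and riding with it. Origin: centre of its underside, z along its axis; its underside is 13 mm above the bench.
- spool_red3: A loose spool of red thread, 29 mm across, 36 mm high, 30 g, standing on end in a pocket of the red tray behind the apron and riding with it. Origin: centre of its underside, z along its axis; its underside is 13 mm above the bench.
- tape_roll: Roll of cream masking tape lying on the top of the case, 92 mm across, 24 mm high. Origin: centre of its underside. Bystander.
- spool_white: Loose spool of white thread, 29 mm across, 36 mm high, 30 g, standing on end on the top of the case. Origin: centre of its underside. Bystander.
- knife: Craft knife, red handle with a blue band, 152 mm long, 12 mm thick, lying on the bench beside the case's front. Origin: under its middle. Bystander.
- nippers: Nippers with black handles, about 130 mm long, 12 mm high, lying on the bench beside the case's front. Origin: under its middle. Bystander.
- resin: Amber bottle, 36 mm across, 74 mm high, standing beside the case. Origin: centre of its underside. Bystander.
- hardener: White bottle with a black cap, 36 mm across, 74 mm high, standing beside the case. Origin: centre of its underside. Bystander.

How it is judged:
On the way:
1. the red tray is on its way out, drawn by a finger behind its lip (value of joint tray_red between 0.02 and 0.1 m and contact force between the fingers and red_lip above 0.2 N), for 0.1 s.
At the end, for the whole second after the job is handed in: The red tray is drawn out to its stop (within 7 mm of its 110 mm travel), the white and blue trays are home (within 5 mm), the red spools stand upright in their tray, everything is at rest, and the tape, white spool, knife, nippers and bottles are within 15 mm of where they were (value of joint tray_red above 0.103 m and value of joint each of tray_white, tray_blue below 0.005 m and velocity of joint each of tray_red, tray_blue, tray_white below 0.01 m/s and angle between each of spool_red1, spool_red2, spool_red3's own z axis and vertical below 0.25 rad and linear speed of each of spool_red1, spool_red2, spool_red3 below 0.02 m/s and distance of each of spool_white, tape_roll, knife, nippers, resin, hardener from where it was at the start of the episode below 0.015 m); the robot touches nothing.
It fails at once if a spool of thread topples in its tray (angle between any of spool_red1, spool_red2, spool_red3's own z axis and vertical above 0.5 rad).
It fails at once if a spool of thread is lifted (height (world z) of any of spool_red1, spool_red2, spool_red3 above 0.028 m).
It fails at once if a tray's lip is pinched between the fingers ((contact force between the fingers and red_lip above 2 N and contact force between the fingers and red_face above 2 N) or (contact force between the fingers and white_lip above 2 N and contact force between the fingers and white_face above 2 N)).
It fails at once if the blue tray is drawn out (value of joint tray_blue above 0.02 m).
It fails at once if the tape, the white spool, the knife, the nippers or a bottle is shifted or picked up (distance of any of spool_white, tape_roll, knife, nippers, resin, hardener from where it was at the start of the episode above 0.02 m).
It also fails if it takes over 48 s, if anything falls off the work surface, if the arm or the gripper's body presses on something with over 40 N, if the wrist force passes 120 N, or if a joint passes its speed limit or range.

## Working session

There is one attempt and no reset: what is moved stays moved. The work goes in short steps, Python scripts to look and compute and a shell command to move; the robot and the scene stay as the last step left them, time stands still between calls to the robot, and variables do not carry over. Pictures are saved under pics/ and viewed, about 8 in all and at most 12, crops included, and the job is handed in when it is done.

```bash
mkdir -p pics; ls; python3 - <<'E'
from cell import status, snapshot, spotter, ctrl
import cv2, numpy as np
print(status.get_obs(), ctrl.tips_ahead)
for n in("side","top"):
    s=snapshot(n); cv2.imwrite(f"pics/{n}0.png",s["frame"])
    print(n,s["fx"],s["cx"],s["cy"],np.round(s["R"],4).tolist(),np.round(s["t"],4).tolist())
    for th in("red_lip_top","blue_lip_top","white_lip_top","red_face","white_face","thread_case","knife","nippers"):
        print(th,[(round(d["score"],2),np.round(d["bbox"]).tolist()) for d in spotter.look_for(s,th)[:2]])
E
```

```text
pics
{'time_s': 0.0, 'joint_pos': array([-1.30810246e+00,  2.21230344e-01,  1.52758703e+00, -1.83859922e-05,
        1.39472103e+00, -1.26105934e-01]), 'qd': array([ 0.00038638, -0.00135884,  0.00136388, -0.00135972,  0.00074217,
        0.00276996]), 'tau': array([ 1.02471365e-04, -4.94614506e+01, -3.87378180e+01,  6.99439435e-02,
        5.74125268e-02, -1.61475427e-04]), 'tool_pos': array([ 0.23675502, -0.57777721,  0.23244738]), 'eef_rot': array([-1.57272890e+00,  2.26769106e-04, -2.75278983e+00]), 'ft_force': array([0.15601472, 0.09090261, 0.24175058]), 'torque': array([ 0.00243246, -0.03443022, -0.00720243]), 'gripper_width': 1.0029117873651232} 0.011
side 570.455237237635 317.55509473419016 233.24143268012105 [[-0.8048, -0.5935, 0.0106], [-0.4271, 0.5665, -0.7048], [0.4122, -0.5717, -0.7094]] [0.5011, 0.3051, 0.6978]
red_lip_top [(0.82, [316.0, 249.0, 63.0, 57.0]), (0.38, [271.0, 170.0, 52.0, 46.0])]
blue_lip_top [(0.67, [351.0, 214.0, 55.0, 53.0]), (0.26, [317.0, 324.0, 8.0, 15.0])]
white_lip_top [(0.77, [296.0, 300.0, 102.0, 81.0])]
red_face []
white_face [(0.6, [329.0, 317.0, 34.0, 54.0])]
thread_case [(0.74, [252.0, 230.0, 205.0, 170.0])]
knife [(0.71, [287.0, 393.0, 75.0, 71.0])]
nippers [(0.86, [447.0, 218.0, 70.0, 39.0]), (0.5, [295.0, 300.0, 105.0, 85.0])]
top 613.6082552553597 319.83069083184137 247.88212724335926 [[-0.0254, -0.9997, -0.0054], [-0.9978, 0.0257, -0.0614], [0.0615, 0.0038, -0.9981]] [0.0369, 0.624, 1.1969]
red_lip_top [(0.68, [329.0, 250.0, 52.0, 33.0])]
blue_lip_top [(0.98, [380.0, 244.0, 51.0, 35.0])]
white_lip_top [(0.8, [276.0, 267.0, 48.0, 67.0]), (0.59, [381.0, 245.0, 47.0, 29.0])]
red_face [(0.46, [330.0, 261.0, 41.0, 2.0])]
white_face [(0.62, [383.0, 243.0, 48.0, 27.0])]
thread_case [(0.8, [323.0, 190.0, 169.0, 107.0])]
knife [(0.93, [217.0, 314.0, 16.0, 58.0]), (0.51, [279.0, 181.0, 15.0, 16.0])]
nippers [(0.85, [446.0, 306.0, 26.0, 64.0])]
```

```bash
python3 - <<'E'
import cv2
a=cv2.imread("pics/top0.png");b=cv2.imread("pics/side0.png")
cv2.imwrite("pics/top0c.png",cv2.resize(a[130:350,190:480],None,fx=2.7,fy=2.7,interpolation=cv2.INTER_CUBIC))
E
```

```text
(no output)
```

View pics/side0.png

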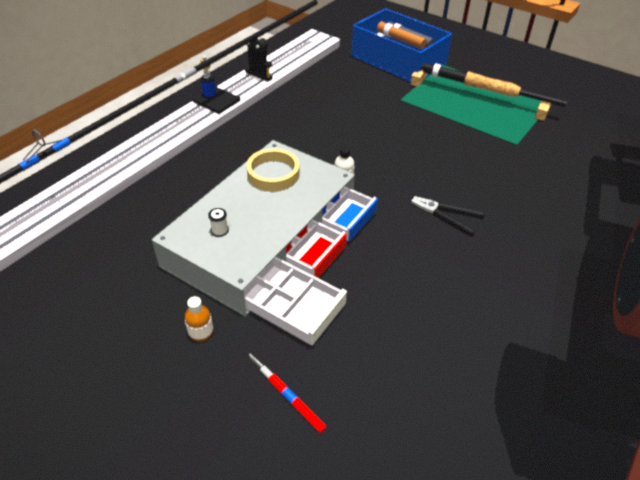

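View pics/top0c.png

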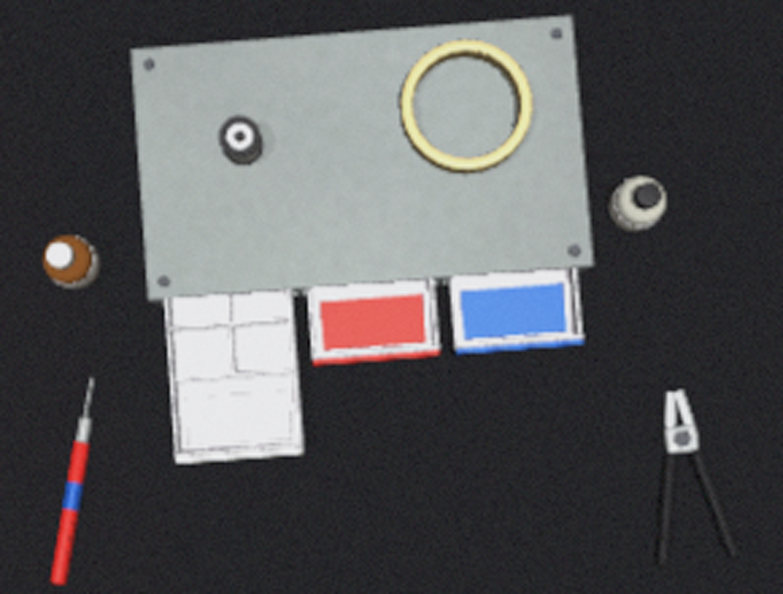

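```bash
cat > h.py <<'E'
import numpy as np, cv2
def ray(s,u,v):
    R=np.array(s["R"]);t=np.array(s["t"])
    return -R.T@t, R.T@np.array([(u-s["cx"])/s["fx"],(v-s["cy"])/s["fy"],1])
def atz(s,u,v,z):
    c,d=ray(s,u,v); return c+d*(z-c[2])/d[2]
def proj(s,X):
    p=(np.array(s["R"])@np.array(X).T).T+np.array(s["t"])
    return np.c_[s["fx"]*p[:,0]/p[:,2]+s["cx"], s["fy"]*p[:,1]/p[:,2]+s["cy"]]
def tri(s1,p1,s2,p2):
    c1,d1=ray(s1,*p1);c2,d2=ray(s2,*p2)
    k=np.linalg.lstsq(np.c_[d1,-d2],c2-c1,rcond=None)[0]
    a,b=c1+k[0]*d1,c2+k[1]*d2
    return (a+b)/2,np.linalg.norm(a-b)
E
python3 - <<'E'
from cell import snapshot
from h import *
s=snapshot("side");t=snapshot("top")
px=lambda x,y:(190+x/2.7,130+y/2.7)
c=np.array([atz(t,*px(*p),.064)[:2] for p in[(150,299),(592,265),(572,15),(131,49)]])
print("corners",c.round(4).tolist())
for i in range(4):print(np.linalg.norm(c[i]-c[(i+1)%4]).round(4))
yv=(c[0]-c[1]+c[3]-c[2]);xv=(c[3]-c[0]+c[2]-c[1]);print(np.degrees(np.arctan2(xv[1],xv[0])),np.degrees(np.arctan2(-yv[0],yv[1])))
th=(np.arctan2(xv[1],xv[0])+np.arctan2(-yv[0],yv[1]))/2
ex=np.array([np.cos(th),np.sin(th)]);ey=np.array([-ex[1],ex[0]])
o=c.mean(0)-ex*.09; print("o",o,"th",th)
W=lambda x,y,z:np.r_[o+ex*x+ey*y,z]
L=lambda p:((p[:2]-o)@ex,(p[:2]-o)@ey)
for n,p in dict(w1=(176,462),w2=(302,454),r1=(312,362),r2=(440,354),b1=(456,352),b2=(584,344)).items():
    q=atz(t,*px(*p),.04);print(n,q.round(4),np.round(L(q),4))
# red card corners triangulated; side view guess
im=s["frame"].copy()
def poly(P,col):cv2.polylines(im,[np.round(proj(s,P)*16).astype(int)],True,col,1,shift=4)
poly([W(0,.158,.064),W(0,-.158,.064),W(.18,-.158,.064),W(.18,.158,.064)],(0,255,255))
for y in(.104,0,-.104):
    x=-.0555 if y<.1 else None
    if x is None:x=L(atz(t,*px(240,458),.04))[0]
    poly([W(x,y+.046,.04),W(x,y-.046,.04),W(x,y-.046,.01),W(x,y+.046,.01)],(0,255,0))
cv2.imwrite("pics/side1c.png",cv2.resize(im[130:350,150:400],None,fx=2.7,fy=2.7,interpolation=cv2.INTER_NEAREST))
E
```

```text
corners [[0.6393, 0.1623], [0.6553, -0.1511], [0.8349, -0.143], [0.8188, 0.1727]]
0.3138
0.1798
0.3161
0.1798
2.9443858186235627 2.931372931617321
o [0.6472132  0.00561838] th 0.05127566812228529
w1 [0.5233 0.1488 0.04  ] [-0.1164  0.1493]
w2 [0.5268 0.0582 0.04  ] [-0.1176  0.0586]
r1 [0.5926 0.0494 0.04  ] [-0.0523  0.0465]
r2 [ 0.596  -0.0429  0.04  ] [-0.0536 -0.0459]
b1 [ 0.5972 -0.0545  0.04  ] [-0.0531 -0.0575]
b2 [ 0.6006 -0.1468  0.04  ] [-0.0544 -0.1498]
```

View pics/side1c.png

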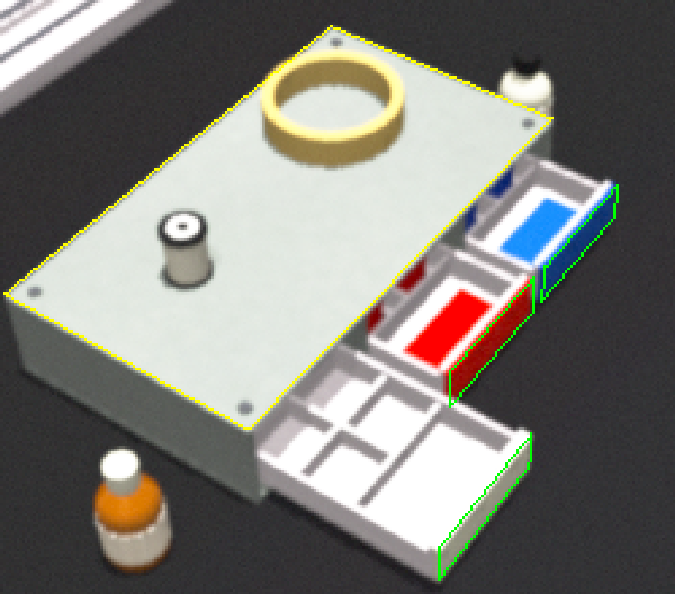

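The green model fits both views. The white tray is at the left (+y), about 63 mm out, red is in the middle and blue at the right, and the case yaw is 0.051. Next I turn the tool to the case axes, shut the fingers and travel high.

```bash
python3 -m creep '[[[0,0,0,0,0.112,0,0],[0,0,0,0,0.112,0,0],[0,0,0,0,0.112,0,0],[-0.018,0,-0.04,0,0,0,0],[-0.018,0,-0.04,0,0,0,0],[-0.018,0,-0.04,0,0,0,0],[-0.018,0,-0.04,0,0,0,0],[-0.018,0,-0.04,0,0,0,0],[-0.018,0,-0.04,0,0,0,0],[0,0,0,0,0,0,0]]]' 10
cat > w.py <<'E'
from cell import status
import numpy as np
o=np.array([.6472,.0056]);th=.0513;ex=np.array([np.cos(th),np.sin(th)]);ey=np.array([-ex[1],ex[0]])
s=status.get_obs();p=s["tool_pos"];d=p[:2]-o
print("t",s["time_s"],"case xyz",np.round([d@ex,d@ey,p[2]],4),"rot",np.round(s["eef_rot"],3),"yaw err",round(th-np.pi-s["eef_rot"][2],3),"F",np.round(s["ft_force"],2),"g",round(s["gripper_width"],3),"j",np.round(s["joint_pos"],2))
E
python3 w.py
```

```text
time_s: 2.0
tool_pos: [0.3375, -0.3271, 0.232]
eef_rot: [-1.571, 0.001, -3.108]
ft_force: [-0.2, -0.0, -0.8]
gripper_width: 0.171
t 2.0 case xyz [-0.3263 -0.3164  0.232 ] rot [-1.571e+00  1.000e-03 -3.108e+00] yaw err 0.017 F [-0.24 -0.04 -0.83] g 0.171 j [-0.94 -0.16  1.92  0.    1.38  0.6 ]
```

```bash
python3 -m creep '[[[-0.018,0,-0.042,0,-0.017,0,0],[-0.018,0,-0.042,0,0,0,0],[-0.018,0,-0.042,0,0,0,0],[-0.018,0,-0.042,0,0,0,0],[-0.018,0,-0.042,0,0,0,0],[-0.018,0,-0.042,0,0,0,0],[-0.018,0,-0.042,0,0,0,0],[-0.018,0,-0.042,0,0,0,0],[-0.015,0,-0.042,0,0,0,0],[0,0,0,0,0,0,0]]]'
python3 w.py
```

```text
time_s: 3.0
tool_pos: [0.4855, 0.067, 0.2349]
eef_rot: [-1.563, 0.011, -3.096]
ft_force: [-0.5, -0.9, -0.2]
gripper_width: 0.007
t 3.0 case xyz [-0.1583  0.0696  0.2349] rot [-1.563  0.011 -3.096] yaw err 0.005 F [-0.5  -0.91 -0.17] g 0.007 j [-0.02 -0.12  1.88 -0.01  1.37  1.51]
```

```bash
python3 -m creep '[[[0,0,-0.03,0,0,0,0],[0,0.02,-0.005,0,0,0,0],[0,0.035,0,0,0,0,0],[0,0.035,0,0,0,0,0],[0,0.035,0,0,0,0,0],[0,0.035,0,0,0,0,0],[0,0.02,0,0,0,0,0],[0,0.01,0,0,0,0,0],[0,0,0,0,0,0,0],[0,0,0,0,0,0,0]]]'
python3 w.py
```

```text
time_s: 4.0
tool_pos: [0.4935, 0.0953, 0.0421]
eef_rot: [-1.559, 0.021, -3.095]
ft_force: [-0.4, 0.2, 0.2]
gripper_width: 0.007
t 4.0 case xyz [-0.1489  0.0974  0.0421] rot [-1.559  0.021 -3.095] yaw err 0.005 F [-0.39  0.19  0.21] g 0.007 j [ 0.04  0.15  2.   -0.01  0.97  1.57]
```

```bash
cat >> w.py <<'E'
from scipy.spatial.transform import Rotation as Ro
A=Ro.from_euler("xyz",s["eef_rot"]);B=Ro.from_euler("xyz",[-np.pi/2,0,th-np.pi])
print("turn to fix",(A.inv()*B).as_rotvec().round(3))
E
python3 w.py
python3 -m creep '[[[0,0.008,0,0,0,0,0],[0,0,0,0,0,0,0],[-0.01,0,0,0,0,0,0],[-0.01,0,0,0,0,0,0],[-0.01,0,0,0,0,0,0],[-0.01,0,0,0,0,0,0],[-0.01,0,0,0,0,0,0],[-0.01,0,0,0,0,0,0],[0,0,0,0,0,0,0],[0,0,0,0,0,0,0]]]'
python3 w.py
```

```text
t 4.0 case xyz [-0.1489  0.0974  0.0421] rot [-1.559  0.021 -3.095] yaw err 0.005 F [-0.39  0.19  0.21] g 0.007 j [ 0.04  0.15  2.   -0.01  0.97  1.57]
turn to fix [-0.012 -0.005 -0.02 ]
time_s: 5.0
tool_pos: [0.5622, 0.0982, 0.0387]
eef_rot: [-1.559, 0.026, -3.095]
ft_force: [-1.9, 0.4, -1.5]
gripper_width: 0.003
t 5.0 case xyz [-0.0801  0.0969  0.0387] rot [-1.559  0.026 -3.095] yaw err 0.005 F [-1.89  0.42 -1.46] g 0.003 j [ 0.04  0.3   1.83 -0.01  0.99  1.57]
turn to fix [-0.012 -0.005 -0.026]
```

```bash
python3 -m creep '[[[-0.004,0,0,0,0,0,0],[-0.004,0,0,0,0,0,0],[-0.004,0,0,0,0,0,0],[-0.003,0,0,0,0,0,0],[-0.003,0,0,0,0,0,0],[-0.003,0,0,0,0,0,0],[-0.003,0,0,0,0,0,0],[-0.002,0,0,0,0,0,0],[-0.002,0,0,0,0,0,0],[0,0,0,0,0,0,0]]]'
python3 w.py
```

```text
time_s: 6.0
tool_pos: [0.5768, 0.0992, 0.0377]
eef_rot: [-1.558, -0.01, -3.094]
ft_force: [-0.8, -0.2, 0.2]
gripper_width: 0.001
t 6.0 case xyz [-0.0655  0.097   0.0377] rot [-1.558 -0.01  -3.094] yaw err 0.003 F [-0.84 -0.22  0.15] g 0.001 j [ 0.04  0.35  1.76 -0.02  1.04  1.57]
turn to fix [-0.013 -0.003  0.01 ]
```

```bash
python3 -m creep '[[[-0.004,0,0,0,0,0,0],[-0.004,0,0,0,0,0,0],[-0.004,0,0,0,0,0,0],[-0.004,0,0,0,0,0,0],[-0.004,0,0,0,0,0,0],[-0.004,0,0,0,0,0,0],[-0.004,0,0,0,0,0,0],[-0.004,0,0,0,0,0,0],[-0.004,0,0,0,0,0,0],[-0.004,0,0,0,0,0,0]]]'
python3 w.py; python3 - <<'E'
from cell import snapshot
import cv2
f=snapshot("side")["frame"]
cv2.imwrite("pics/side2c.png",cv2.resize(f[130:350,200:450],None,fx=2.7,fy=2.7,interpolation=cv2.INTER_CUBIC))
E
```

```text
time_s: 7.0
tool_pos: [0.5772, 0.0993, 0.037]
eef_rot: [-1.553, -0.109, -3.091]
ft_force: [-18.1, -2.3, 16.3]
gripper_width: 0.004
t 7.0 case xyz [-0.0651  0.0972  0.037 ] rot [-1.553 -0.109 -3.091] yaw err 0.0 F [-18.1   -2.26  16.34] g 0.004 j [ 0.05  0.42  1.67 -0.02  1.15  1.57]
turn to fix [-0.017  0.001  0.109]
```

View pics/side2c.png

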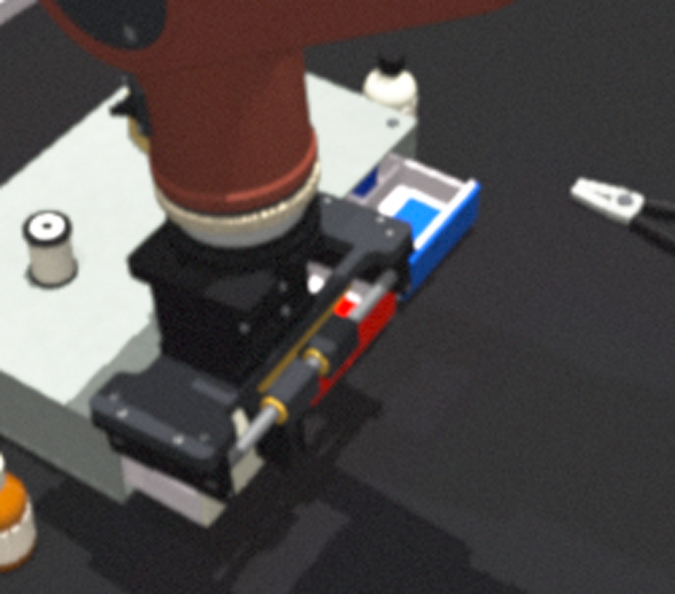

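```bash
python3 -m creep '[[[0.005,0,0,0,0,0,0],[0.01,0,0,-0.017,0,0.05,0],[0.01,0,0,0,0,0.055,0],[0.01,0,0,0,0,0,0],[0,-0.03,0,0,0,0,0],[0,-0.03,0,0,0,0,0],[0,-0.03,0.02,0,0,0,0],[0,0,0.035,0,0,0,0],[0,0,0.035,0,0,0,0],[0,0,0,0,0,0,0]]]'
python3 w.py;  python3 - <<'E'
from cell import snapshot
import cv2
f=snapshot("side")["frame"]
cv2.imwrite("pics/side3c.png",cv2.resize(f[130:350,200:450],None,fx=2.7,fy=2.7,interpolation=cv2.INTER_CUBIC))
E
```

```text
time_s: 8.05
tool_pos: [0.5516, 0.0055, 0.1376]
eef_rot: [-1.569, 0.009, -3.087]
ft_force: [0.3, -0.5, -0.1]
gripper_width: 0.001
t 8.05 case xyz [-0.0955  0.0048  0.1376] rot [-1.569  0.009 -3.087] yaw err -0.003 F [ 0.28 -0.51 -0.1 ] g 0.001 j [-0.13  0.13  1.82  0.    1.19  1.38]
turn to fix [-0.002  0.003 -0.009]
```

View pics/side3c.png

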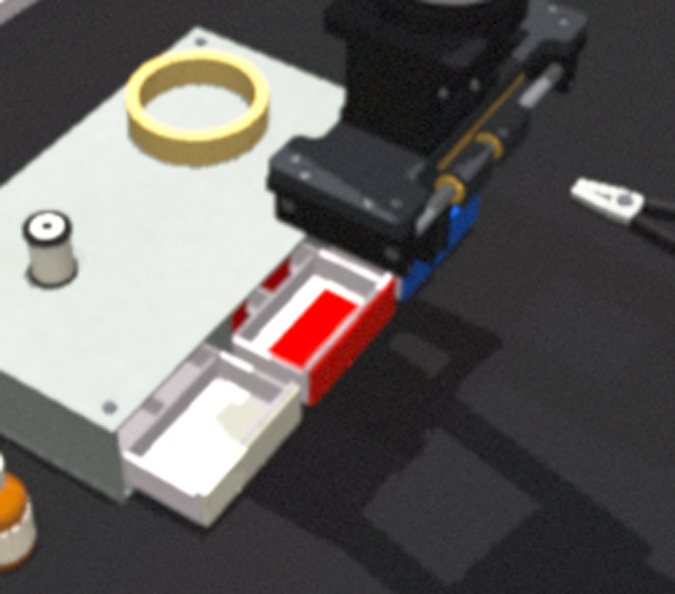

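```bash
python3 -m creep '[[[-0.03,0,0.005,0,0,-0.009,0],[-0.03,0,0,0,0,0,0],[-0.006,0,0,0,0,0,0],[0,0,0,0,0,0,0],[0,0.025,0,0,0,0,0],[0,0.025,0,0,0,0,0],[0,0.012,0,0,0,0,0],[0,0.005,0,0,0,0,0],[0,0,0,0,0,0,0],[0,0,0,0,0,0,0]]]'
python3 w.py
```

```text
time_s: 9.1
tool_pos: [0.6147, 0.012, 0.0682]
eef_rot: [-1.574, -0.007, -3.083]
ft_force: [1.1, 0.5, 0.8]
gripper_width: 0.007
t 9.1 case xyz [-0.0321  0.0081  0.0682] rot [-1.574 -0.007 -3.083] yaw err -0.007 F [1.12 0.54 0.81] g 0.007 j [-0.11  0.37  1.67  0.    1.11  1.4 ]
turn to fix [0.003 0.007 0.007]
```

```bash
python3 -m creep '[[[-0.006,0,0.006,0,0.007,0.007,0],[0,0,0,0,0,0,0],[0,0.008,0,0,0,0,0],[0,0.008,0,0,0,0,0],[0,0.008,0,0,0,0,0],[0,0.005,0,0,0,0,0],[0,0.003,0,0,0,0,0],[0,0,0,0,0,0,0],[0,0,0,0,0,0,0],[0,0,0,0,0,0,0]]]'
python3 w.py; python3 - <<'E'
from cell import snapshot
import cv2
f=snapshot("side")["frame"]
cv2.imwrite("pics/side4c.png",cv2.resize(f[150:330,250:420],None,fx=3.3,fy=3.3,interpolation=cv2.INTER_CUBIC))
E
```

```text
time_s: 10.1
tool_pos: [0.6233, 0.0056, 0.0358]
eef_rot: [-1.573, 0.004, -3.091]
ft_force: [0.2, 0.2, 0.4]
gripper_width: 0.008
t 10.1 case xyz [-0.0238  0.0012  0.0358] rot [-1.573  0.004 -3.091] yaw err 0.001 F [0.22 0.15 0.39] g 0.008 j [-0.12  0.42  1.67  0.    1.04  1.4 ]
turn to fix [ 0.002 -0.001 -0.004]
```

View pics/side4c.png

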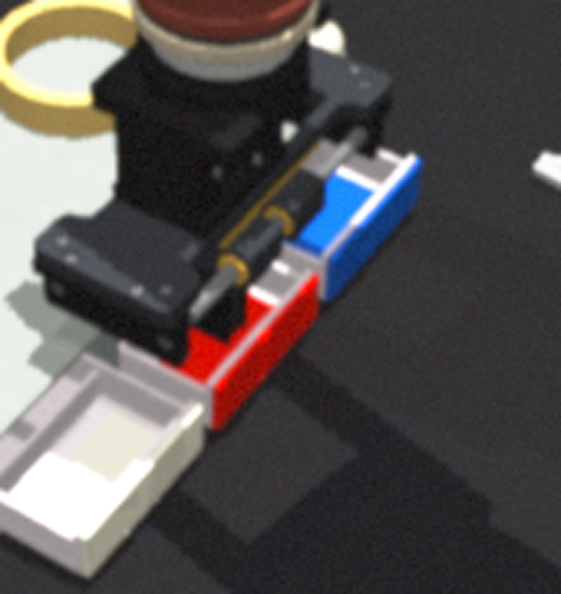

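```bash
python3 -m creep '[[[0.004,0,0,0,0,0,0],[0.004,0.002,0,0,0,0,0],[0.004,0,0,0,0,0,0],[0.004,0,0,0,0,0,0],[0.004,0,0,0,0,0,0],[0.005,0,0,0,0,0,0],[0.006,0,0,0,0,0,0],[0.006,0,0,0,0,0,0],[0.006,0,0,0,0,0,0],[0.006,0,0,0,0,0,0]]]'
python3 w.py
python3 -m creep '[[[0.006,0,0,0,0,0,0],[0.006,0,0,0,0,0,0],[0.006,0,0,0,0,0,0],[0.006,0,0,0,0,0,0],[0.006,0,0,0,0,0,0],[0.006,0,0,0,0,0,0],[0.005,0,0,0,0,0,0],[0.005,0,0,0,0,0,0],[0.005,0,0,0,0,0,0],[0.005,0,0,0,0,0,0]]]'
python3 w.py
```

```text
time_s: 11.15
tool_pos: [0.5727, 0.0029, 0.035]
eef_rot: [-1.572, 0.01, -3.091]
ft_force: [2.0, 0.8, -0.6]
gripper_width: 0.007
t 11.15 case xyz [-0.0746  0.0011  0.035 ] rot [-1.572  0.01  -3.091] yaw err 0.001 F [ 2.02  0.78 -0.6 ] g 0.007 j [-0.13  0.32  1.82  0.    1.    1.38]
turn to fix [ 0.001 -0.001 -0.01 ]
time_s: 12.15
tool_pos: [0.512, -0.0002, 0.035]
eef_rot: [-1.572, 0.011, -3.091]
ft_force: [1.7, 1.0, 0.2]
gripper_width: 0.006
t 12.15 case xyz [-0.1353  0.0011  0.035 ] rot [-1.572  0.011 -3.091] yaw err 0.001 F [1.74 0.96 0.23] g 0.006 j [-0.16  0.19  1.97  0.    0.97  1.36]
turn to fix [ 0.001 -0.001 -0.011]
```

Contact holds at about 2 N, with about 12 mm to go to the stop. I finish gently.

```bash
python3 -m creep '[[[0.004,0,0,0,0,0,0],[0.003,0,0,0,0,0,0],[0.002,0,0,0,0,0,0],[0.002,0,0,0,0,0,0],[0.002,0,0,0,0,0,0],[0.002,0,0,0,0,0,0],[0.002,0,0,0,0,0,0],[0.002,0,0,0,0,0,0],[0.002,0,0,0,0,0,0],[0.002,0,0,0,0,0,0]]]'
python3 w.py
```

```text
time_s: 13.15
tool_pos: [0.5008, -0.0013, 0.0377]
eef_rot: [-1.571, 0.043, -3.094]
ft_force: [7.7, 1.4, -5.4]
gripper_width: 0.007
t 13.15 case xyz [-0.1465  0.0006  0.0377] rot [-1.571  0.043 -3.094] yaw err 0.004 F [ 7.66  1.38 -5.36] g 0.007 j [-0.17  0.14  2.03  0.01  0.94  1.35]
turn to fix [ 0.    -0.004 -0.043]
```

```bash
python3 -m creep '[[[-0.004,0,0,0,0,0,0],[-0.004,0,0,0,0,-0.03,0],[-0.002,0,0,0,0,-0.01,0],[0,0,0,0,0,0,0],[0,-0.015,0,0,0,0,0],[0,-0.03,0,0,0,0,0],[0,-0.03,0,0,0,0,0],[0,-0.03,0,0,0,0,0],[0,-0.03,0,0,0,0,0],[0,-0.03,0,0,0,0,0]]]'
python3 w.py
python3 -m creep '[[[0.02,-0.02,0,0,0,0,0],[0.03,-0.02,0.02,0,0,0,0],[0.03,0,0.03,0,0,0,0],[0.02,0,0.04,0,0,0,0],[0,0,0.04,0,0,0,0],[0,0,0.04,0,0,0,0],[0,0,0.04,0,0,0,0],[0,0,0.03,0,0,0,0],[0,0,0,0,0,0,0],[0,0,0,0,0,0,0]]]'
python3 w.py
python3 - <<'E'
from cell import snapshot
import cv2
from h import *
s=snapshot("side");t=snapshot("top")
from w import o,ex,ey
W=lambda x,y,z:np.r_[o+ex*x+ey*y,z]
def draw(c):
    im=c["frame"].copy()
    for y,x in((.104,-.054),(0,-.164),(-.104,-.054)):
        P=[W(x,y+.046,.04),W(x,y-.046,.04),W(x,y-.046,.01),W(x,y+.046,.01)]
        cv2.polylines(im,[np.round(proj(c,P)*16).astype(int)],True,(0,255,0),1,shift=4)
    return im
a=cv2.resize(draw(s)[130:400,150:350+50],None,fx=1.6,fy=1.6);b=cv2.resize(draw(t)[130:400,190:440],None,fx=1.6,fy=1.6)
cv2.imwrite("pics/end.png",np.hstack([a,b]))
E
```

```text
time_s: 14.15
tool_pos: [0.5027, 0.0, 0.1994]
eef_rot: [-1.575, -0.021, -3.093]
ft_force: [-0.1, -0.6, 0.5]
gripper_width: 0.004
t 14.15 case xyz [-0.1446  0.0018  0.1994] rot [-1.575 -0.021 -3.093] yaw err 0.003 F [-0.05 -0.55  0.46] g 0.004 j [-0.16 -0.03  1.86 -0.    1.33  1.37]
turn to fix [ 0.004 -0.003  0.021]
time_s: 15.15
tool_pos: [0.4113, -0.2518, 0.2463]
eef_rot: [-1.572, -0.011, -3.089]
ft_force: [-1.1, 0.1, 0.2]
gripper_width: 0.004
t 15.15 case xyz [-0.2487 -0.2449  0.2463] rot [-1.572 -0.011 -3.089] yaw err -0.001 F [-1.11  0.14  0.2 ] g 0.004 j [-0.71 -0.13  1.86 -0.01  1.42  0.81]
turn to fix [0.001 0.001 0.011]
t 15.25 case xyz [-0.2485 -0.2442  0.2464] rot [-1.572 -0.011 -3.088] yaw err -0.003 F [ 0.38 -0.04 -0.23] g 0.005 j [-0.71 -0.13  1.86 -0.01  1.42  0.81]
turn to fix [0.001 0.003 0.011]
```

View pics/end.png

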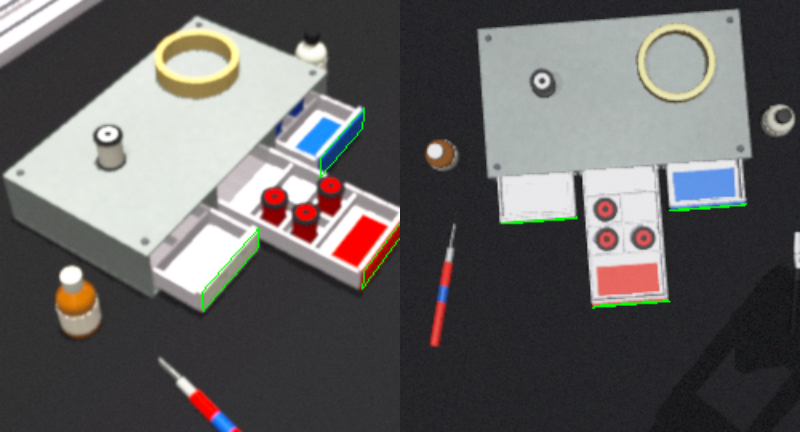

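```bash
python3 -c "
from cell import ticket
print(ticket.close_job())"
```

```text
the job is handed in; nothing more can be done
None
```

The white tray is pushed fully home and the red tray is drawn out to its stop. The job was handed in at about 15 s of the 48 s allowed; it reports no verdict.

- **White tray:** I pushed it in with the shut fingers on its outside face. It had stood about 63 mm open. It came up hard against home at 18 N.
- **Red tray:** I hooked the shut fingertips behind its lip and drew it out slowly. The force was about 2 N on the way and 7.7 N at the stop. The fingers were shut throughout, so no lip was pinched.
- **Last checks:** In the final side and top pictures, the outlines I drew for white home, blue home and red 110 mm out match the lips to about 1 pixel (2 mm). The three red spools stand upright. The tape, white spool, knife and both bottles look unmoved. The arm is clear of everything.
- **Small disagreements:**
  - At each stop the measured tool position was 1–2 mm short of what I had calculated, because the tool tilted slightly under the load. That is within tolerance.
  - The nippers are almost out of the last crop. The earlier views showed them unmoved, and only the raised arm (TCP about 0.2 m up or higher) moved on that side afterwards.

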